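# Reset the tripped breaker behind the push-to-open cover

## Robot

A 7-joint arm with a two-finger parallel gripper is mounted at the origin on a cart in front of the work surface, level with it; the furniture and walls round the work are solid. World frame = base frame: x ahead of the robot, y to its left, z up, the work surface at z = 0. Lengths are in m, angles in rad, forces in N, time in s.
With the tool pointing down it reaches from about 0.4 to 0.925 m from the base axis. Payload 4.1 kg.
Tool frame: the origin (TCP) lies at the very end of the fingers, on their centre line; the grasp point (between the pads) lies 19 mm behind it; z points along the fingers, y is the line along which they close (so a half turn about z gives the same grasp; the last joint's range is limited). The gripper opens to 85 mm and grips with 20 to 120 N. Pads are 22 mm wide; open, the fingers measure 114 mm over their backs; the gripper's body (76 mm by 85 mm) begins 54 mm behind the grasp point. The pads swing forward as they close: fully open they stand 13 mm farther back than shut.
Start: joints at [1.192, 0.398, 0.045, 1.537, -0.019, 1.207, -0.051], TCP at [0.18, -0.625, 0.211] pointing down, gripper open.
Joint ranges: [-2.82, 2.82], [-0.49, 2.23], [-1.37, 1.46], [0, 2.46], [-1.36, 4.5], [0.23, 2], [-2.94, 2.94]. Speed limits (rad/s): [2.57, 2.57, 3.14, 3.14, 3.14, 3.14, 3.14].

## Interface

Orientations are given as a unit quaternion [w, x, y, z].
In Python, from bench import telemetry, cams, ctrl gives the robot as it stands.
- The arm moves only by the tool move_arm, never from a script. Its argument "series" is a list of rows, each a list of 7 numbers: the turn, a rotation vector about the tool's x, y, z as a fraction of full scale, then the shift along the tool's x, y, z as a fraction of full scale, then the closure, from 0 (fully open) to 1 (shut). A call has 1 to 10 rows; each row is the pose to reach, as a shift and turn from the pose commanded when the call began, along the tool's axes at that moment; what a row does not reach only later rows make up. Full scale, the value 1, is 500 mm for a shift and 2 rad for a turn. A row lasts 1/10 s, in which the tool goes at most 50 mm and 8.59 degrees, less where a joint would pass 70% of its speed; a pose out of reach is approached as far as the arm can. A call with a number of a shift or a turn outside -1 to 1 is refused whole. A call with a gripper value outside its range is refused whole. The fingers move at their own pace and stop on an object; "force" is the grip in N (left out, the last holds). Time passes only in rows, so rows that repeat a pose let the fingers close. It gives the time, the measured TCP pose, the force, the opening and the grip force at its end, in the units of the state.
- telemetry.read_state(): the state, without advancing time (a new reading comes with each control period).
- cams.read_camera(name): name is "scene" or "top" or "wrist"; returns a dict with "frame" (480x640x3 uint8, red, green, blue), "intrinsics" (3x3 intrinsics, pixels), "extrinsics" (4x4, takes a point from camera to world coordinates); the wrist camera has in their place "T_tool_cam" (4x4, takes a point from camera to tool coordinates, whose origin is the TCP and whose axes are the flange's). Camera axes: x right, y down, z forward; pixel columns grow to the right and rows downward; lengths in m; the calibration is good to about 2 mm. The wrist camera is an equidistant fisheye: a pixel r from the principal point sees the ray r / f radians off the axis. A picture is of the moment at which its call begins: read the wrist's pose just before it. There is no depth.
- ctrl.close_job(): hands the job in; it is judged then, once.
The state is a dict: "time_s": time; "q": joint angles; "joint_vel": joint speeds; "joint_efforts": joint torques, N m; "ee_pos": TCP position; "tcp_rot": TCP orientation; "force": force on the tool from outside, world axes, zero at the start; "moment": the same for the moment, N m; "gripper_width": opening from 0.0 (shut) to 1.0 (fully open); "finger_force": force on a finger pad.
Only numpy, scipy, OpenCV 4.12 (cv2) and the standard library are available. Lean on these libraries where they do the work, as an engineer would, in place of code of your own. Each camera call takes 0.05 s, during which the arm holds its last target. There are 200 camera calls.

## Task

A breaker of the bench supply box has tripped: its button stands out behind the box's push-to-open cover. With the fingertips only, press the cover at its round thumb pad until the catch lets go and the cover springs ajar, swing it wide open, push the button that stands out fully home, and push the cover shut again until the catch holds it. Grip nothing, and leave the loose things around the box where they are.

Things in the scene. Friction and masses are not known exactly. Their poses are not given: they have to be found in the camera images.
- supply_box: Grey steel bench supply box, 110 deep (x) x 210 wide (y) x 150 mm high; does not move; turned 0.3 to 0.62 rad. Origin: centre of its underside. In its frame, used below: -x front (face at x = -55 mm), +y left, z up. Under the cover, a raised panel (face x = -65, z 69 to 139) carries three breaker buttons side by side (z = 117; y = -42, 0, +42 mm), any of them the tripped one.
- cover (a joint): Cover angle, rad: 0 shut on its catch, + swung open towards the robot about its upright hinge at the right, to 1.95; -0.038 pressed in to its stop. Pressed in from shut by 5 mm at the pad (about 4 N; stop at 6 mm) and let go, it springs ajar to about 0.45; the finger must draw back. It stays where left. Pushed shut to its stop (about 5 N) and let go, it latches at 0; a further press frees it.
- cover_pad (a point): Centre of the round thumb pad, 25 mm across, on the cover's outer face near its free (left) edge, 160 mm from the hinge, z = 117 mm; at x = -88, y = +68 mm when shut. Moves with the cover. Site -x axis points out of the outer face, +y from hinge to free edge. The spring moves the free edge out about 80 mm.
- cover_hinge (a point): On the cover's hinge axis (box frame x = -63, y = -92, z = 104 mm = half height). The cover is a handleless shallow pan, 184 wide, 84 high (z 62 to 146), 24 mm deep, open towards the box. Turns with it: +y along the rim to the free edge, -x to the outer face (24 mm), +x the open side. The shut rim stands 8 mm off the box front.
- cover_edge (a point): Upper corner of the cover's free edge, on the rim (side towards the box): 184 mm from the hinge axis, z = 146 mm. To swing the ajar cover, come down from above between this rim and the box and push the rim outwards. Low down (z 70 to 90 mm) are the catch's 47 mm tongue on the cover and a 13 mm spring plunger at the panel's hinge end: stay above z = 95 mm.
- tripped (a joint): How far the tripped breaker's button stands out from its home position, m: 0.007 to 0.0085 at the start, 0 fully home. Pushed straight in (+x of the box, about 5 N) it stays where it is pushed.
- tripped_face (a point): Centre of the front face of the tripped button: black cap 16 mm across on a white sleeve that shows only while it stands out. The face stands 4 mm before the panel when home, about 12 mm when tripped.
- sound_a_face (a point): Centre of the front face of another breaker's button, the same but already home.
- sound_b_face (a point): Centre of the front face of the third breaker's button, already home.
- spark_plug_a: Spark plug, 80 x 24 x 21 mm, lying before the box under the cover's swing. Leave alone. Origin: centre of its underside.
- spark_plug_b: A second spark plug, same size, lying before the box. Leave alone. Origin: centre of its underside.
- pliers: Red-handled pliers, 168 x 57 x 13 mm, lying near the counter's front edge. Leave alone. Origin: centre of its underside.
- tape_measure: Yellow tape measure, 35 x 82 x 62 mm, near the right end of the counter. Leave alone. Origin: centre of its underside.
- oil_filter_a: White spin-on oil filter, 75 mm across, 87 mm high, standing at the right, past the vice. Leave alone. Origin: centre of its underside.
- screwdriver_yellow: Yellow screwdriver, 200 x 31 x 27 mm, lying before the vice. Leave alone. Origin: centre of its underside.

How it is judged:
By the outcome, as a careful person would: the job done as asked, in the order asked, and still so for the second after the job is handed in, with the robot touching nothing.
It also fails if it takes over 69 s, if anything falls off the work surface, if the arm or the gripper's body presses on something with over 40 N, if the wrist force passes 120 N, or if a joint passes its speed limit or range.

## Working session

There is one attempt and no reset: what is moved stays moved. The work goes in short steps, Python scripts to look and compute and a tool call to move; the robot and the scene stay as the last step left them, time stands still between calls to the robot, and variables do not carry over. Pictures are saved under pics/ and viewed, at most 10 in all, crops included, and the job is handed in when it is done.

Besides the shell and the picture viewer there is one more tool, called after ">>>" as name(argument=value, ...) on one line, values as JSON. move_arm: Moves the arm, as the interface text tells. Its arguments: {"type":"object","properties":{"series":{"type":"array","items":{"type":"array","items":{"type":"number","minimum":-1,"maximum":1}}},"force":{"type":"number"}},"required":["series"]}

```bash
mkdir -p pics
python3 - <<'E'
from bench import telemetry,cams
import cv2,numpy as np
s=telemetry.read_state();print({k:np.round(v,3) for k,v in s.items()})
for n in("scene","top","wrist"):
    c=cams.read_camera(n);cv2.imwrite(f"pics/{n}0.png",c["frame"][:,:,::-1])
    np.savez(f"{n}0.npz",**c);print(n,[ (k,np.round(c[k],4).tolist()) for k in c if k!="frame"])
a=cv2.imread("pics/scene0.png");b=cv2.imread("pics/top0.png")
E
```

```text
{'time_s': np.float64(0.0), 'q': array([ 1.192,  0.399,  0.045,  1.538, -0.019,  1.207, -0.051]), 'joint_vel': array([-0.   ,  0.002, -0.001,  0.001, -0.001,  0.002, -0.001]), 'joint_efforts': array([-1.0000e-03, -4.7512e+01,  1.3640e+00, -2.5422e+01,  1.1000e-02,
        1.0000e-02, -0.0000e+00]), 'ee_pos': array([ 0.179, -0.624,  0.21 ]), 'tcp_rot': array([-0.001,  0.99 ,  0.139, -0.   ]), 'force': array([ 0.538,  0.242, -0.639]), 'moment': array([-0.022,  0.019,  0.008]), 'finger_force': np.float64(0.0), 'gripper_width': np.float64(0.998)}
scene [('intrinsics', [[596.4564, 0.0, 320.0203], [0.0, 596.4564, 239.7522], [0.0, 0.0, 1.0]]), ('extrinsics', [[-0.4353, -0.551, 0.712, -0.3233], [-0.9002, 0.2585, -0.3504, 0.5378], [0.009, -0.7934, -0.6086, 0.7957], [0.0, 0.0, 0.0, 1.0]])]
top [('intrinsics', [[544.1893, 0.0, 316.2354], [0.0, 544.1893, 246.387], [0.0, 0.0, 1.0]]), ('extrinsics', [[0.0238, -0.9979, 0.0604, 0.4212], [-0.9994, -0.0252, -0.0217, 0.1383], [0.0232, -0.0598, -0.9979, 1.2436], [0.0, 0.0, 0.0, 1.0]])]
wrist [('intrinsics', [[371.6483, 0.0, 315.1648], [0.0, 371.6483, 240.8036], [0.0, 0.0, 1.0]]), ('T_tool_cam', [[0.0006, -0.9632, -0.2688, 0.0692], [1.0, 0.0006, 0.0003, 0.0007], [-0.0001, -0.2688, 0.9632, -0.1636], [0.0, 0.0, 0.0, 1.0]])]
```

View pics/top0.png

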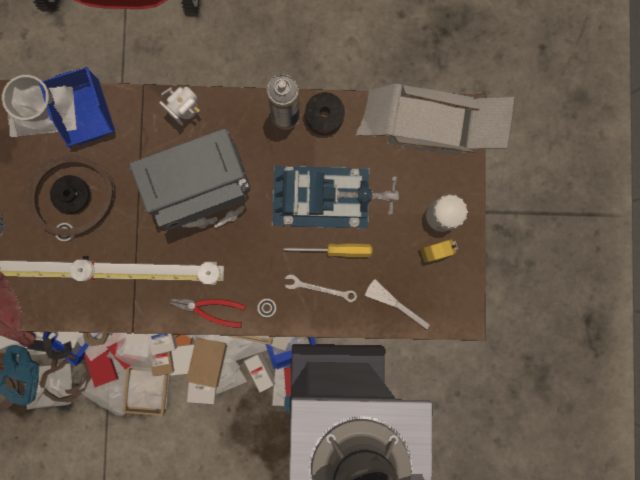

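View pics/scene0.png

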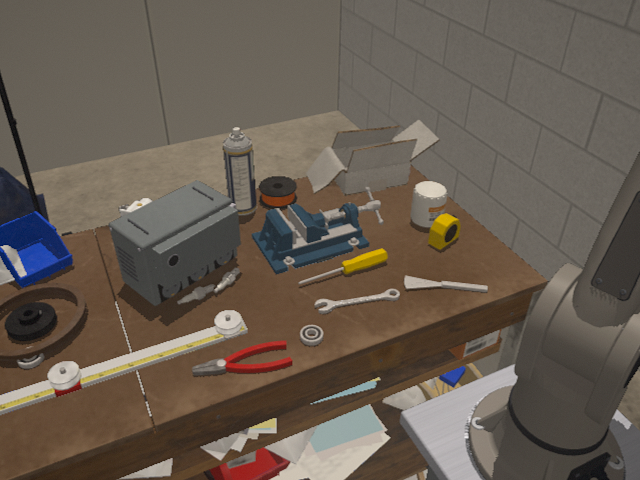

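Top view: the grey box spans about (131–248, 131–227) with its front facing down the image. Scene view: box at (113–240, 184–300) with a dark pad near (174, 260). I'll zoom in on both.

Run:
```python
import cv2,numpy as np
a=cv2.imread("pics/scene0.png")[170:315,100:260];b=cv2.imread("pics/top0.png")[120:240,120:260]
cv2.imwrite("pics/z0.png",np.hstack([cv2.resize(a,(400,600)[::1] if 0 else (400,363),interpolation=3),cv2.resize(b,(400,343),interpolation=3)[:343].__class__(shape=(0,)) if 0 else cv2.copyMakeBorder(cv2.resize(b,(400,343),interpolation=3),0,20,0,0,0)]))
```

```text
(no output)
```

View pics/z0.png

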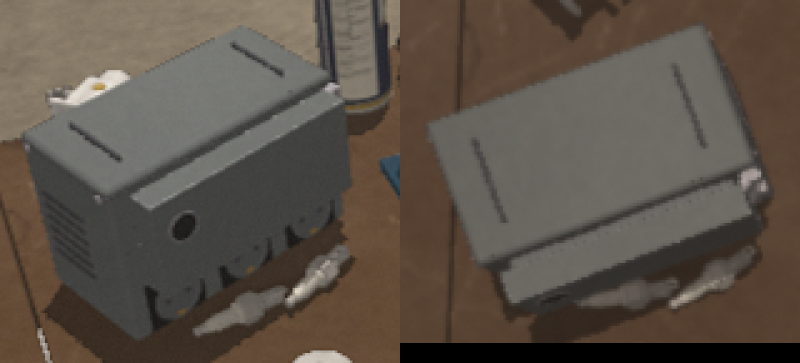

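```bash
cat > geo.py <<'E'
import numpy as np
from scipy.optimize import least_squares
def proj(c,P):
    T=np.linalg.inv(c["extrinsics"]);p=np.asarray(P)@T[:3,:3].T+T[:3,3];p=p@c["intrinsics"].T;return p[:,:2]/p[:,2:]
def ray(c,uv,z):
    E=c["extrinsics"];d=E[:3,:3]@np.linalg.solve(c["intrinsics"],[uv[0],uv[1],1]);return E[:3,3]+d*(z-E[2,3])/d[2]
def Rz(a):return np.array([[np.cos(a),-np.sin(a),0],[np.sin(a),np.cos(a),0],[0,0,1]])
E
python3 - <<'E'
from geo import *
t=dict(np.load("top0.npz"));s=dict(np.load("scene0.npz"))
B=lambda *r:np.array(r)/1000.
Pt=B((55,105,150),(55,-105,150),(-55,105,150));ut=np.array([[130.5,163.7],[229.2,129.4],[147.3,212.7]])
Ps=B((55,105,150),(-55,105,150),(55,-105,150),(-88,68,117),(-87,92,146))
us=np.array([[110,224],[143.2,248],[196.8,180.8],[174,260.4],[160,253.2]])
print([ray(t,u,.15).round(4) for u in ut],ray(s,us[3],.117).round(4))
def f(p):
    W=lambda P:P@Rz(p[2]).T+[p[0],p[1],0]
    return np.r_[(proj(t,W(Pt))-ut).ravel(),(proj(s,W(Ps))-us).ravel()]
r=least_squares(f,[.6,.35,.3],loss="soft_l1");print(r.x.round(4),r.fun.round(1) if hasattr(r,'fun') else '')
p=r.x
for n,P in dict(pad=(-88,68,117),hinge=(-63,-92,104),b0=(-65,0,117)).items(): print(n,(Rz(p[2])@np.array(P)/1000+[p[0],p[1],0]).round(4))
from scipy.spatial.transform import Rotation as R
print(R.from_quat([.99,.139,0,-.001]).as_matrix().round(3))
E
```

```text
[array([0.6448, 0.4929, 0.15  ]), array([0.721, 0.297, 0.15 ]), array([0.5465, 0.4551, 0.15  ])] [0.5269 0.4091 0.117 ]
[0.6322 0.3766 0.3671] [-0.7 -0.5 -0.7 -0.1  0.   1.6 -1.  -2.1 -0.2 -0.5  3.5 -2.2  0.5  0.3
  0.4  0.7]
pad [0.5256 0.4085 0.117 ]
hinge [0.6064 0.2681 0.104 ]
b0 [0.5715 0.3533 0.117 ]
[[ 0.961  0.275 -0.   ]
 [ 0.275 -0.961  0.002]
 [ 0.    -0.002 -1.   ]]
```

Box pose found with about 2 mm residuals (yaw 0.367, and the pad ray agrees). Plan: keep the gripper shut, point the tool nearly down with its tip leaning 15–20° towards the box, and press with the fingertips' +x side.

```bash
cat >> geo.py <<'E'
from scipy.spatial.transform import Rotation as R
BX=np.array([.6322,.3766,0]);YAW=.3671
def b2w(p):return Rz(YAW)@(np.array(p)/1000.)+BX
def w2b(p):return (Rz(YAW).T@(np.asarray(p)-BX))*1000
def ori(tilt,az=YAW):  # tip leaning along azimuth az
    n=np.array([np.cos(az),np.sin(az),0]);up=np.array([0,0,1.]);z=n*np.sin(tilt)-up*np.cos(tilt);x=n*np.cos(tilt)+up*np.sin(tilt)
    return np.c_[x,np.cross(z,x),z]
def cur():
    from bench import telemetry
    s=telemetry.read_state();q=np.array(s["tcp_rot"]);return np.array(s["ee_pos"]),R.from_quat(q[[1,2,3,0]]).as_matrix(),s
def row(p0,R0,p,Rt):
    return np.r_[R.from_matrix(R0.T@Rt).as_rotvec()/2,R0.T@(np.array(p)-p0)/.5].round(4).tolist()
E
python3 - <<'E'
from geo import *
p,R0,s=cur();Rt=ori(.3)
print(row(p,R0,[.46,-.2,.27],ori(0)));print(row(np.array([.46,-.2,.27]),ori(0),[.42,.25,.27],Rt))
P=b2w([-88-60-10,68,0]);P[2]=.113;print(P,row(np.array([.42,.25,.27]),Rt,P,Rt))
E
```

```text
[-0.0007, 0.0, -0.0436, 0.7738, -0.6606, -0.1185]
[0.0, 0.15, 0.0, 0.2483, -0.8687, 0.0]
[0.46032132 0.3833615  0.113     ] [0.0, 0.0, 0.0, 0.0706, -0.22, 0.3505]
```

>>> move_arm(series=[[0, 0, -0.0436, 0.774, -0.661, -0.118, 1], [0, 0, -0.0436, 0.774, -0.661, -0.118, 1], [0, 0, -0.0436, 0.774, -0.661, -0.118, 1], [0, 0, -0.0436, 0.774, -0.661, -0.118, 1], [0, 0, -0.0436, 0.774, -0.661, -0.118, 1], [0, 0, -0.0436, 0.774, -0.661, -0.118, 1], [0, 0, -0.0436, 0.774, -0.661, -0.118, 1], [0, 0, -0.0436, 0.774, -0.661, -0.118, 1], [0, 0, -0.0436, 0.774, -0.661, -0.118, 1], [0, 0, -0.0436, 0.774, -0.661, -0.118, 1]])

```text
time_s: 1.15
ee_pos: [0.454, -0.2086, 0.2689]
tcp_rot: [0.0, 0.983, 0.182, 0.0]
force: [0.9, -0.7, -0.2]
gripper_width: 0.003
finger_force: 0.0
```

Run:
```python
from geo import *
p,R0,s=cur();Rt=ori(.3);print(p,s["q"].round(2),s["force"].round(2),s["gripper_width"],s["time_s"])
print(row(p,R0,[.42,.25,.27],Rt))
```

```text
[ 0.45397575 -0.20861182  0.26892473] [ 0.62  0.09 -0.3   1.8   0.03  1.25 -0.89] [ 0.9  -0.66 -0.19] 0.00318110219202398 1.15
[0.0003, 0.15, -0.0001, 0.2655, -0.8806, -0.0026]
```

>>> move_arm(series=[[0, 0.15, 0, 0.256, -0.874, 0, 1], [0, 0.15, 0, 0.256, -0.874, 0, 1], [0, 0.15, 0, 0.256, -0.874, 0, 1], [0, 0.15, 0, 0.256, -0.874, 0, 1], [0, 0.15, 0, 0.256, -0.874, 0, 1], [0, 0.15, 0, 0.256, -0.874, 0, 1], [0, 0.15, 0, 0.256, -0.874, 0, 1], [0, 0.15, 0, 0.256, -0.874, 0, 1], [0, 0.15, 0, 0.256, -0.874, 0, 1], [0, 0.15, 0, 0.256, -0.874, 0, 1]])

```text
time_s: 2.15
ee_pos: [0.4138, 0.2512, 0.2695]
tcp_rot: [-0.029, 0.971, 0.186, 0.148]
force: [0.4, -1.3, 0.0]
gripper_width: -0.005
finger_force: 0.0
```

Run:
```python
from geo import *
p,R0,s=cur();Rt=ori(.3);print(p,s["q"].round(2),s["force"].round(2),s["gripper_width"],s["time_s"],R0.round(3))
P=b2w([-158,68,0]);P[2]=.113;print(row(p,R0,P,Rt))
```

```text
[0.4138271  0.25117576 0.26949059] [ 0.48 -0.21 -1.01  2.04 -0.16  0.92 -1.66] [ 0.37 -1.26  0.01] -0.00538672801700275 2.15 [[ 0.887  0.37   0.276]
 [ 0.353 -0.929  0.111]
 [ 0.298 -0.001 -0.955]]
[-0.0021, -0.0011, 0.0058, 0.0828, -0.2109, 0.3538]
```

>>> move_arm(series=[[0, 0, 0, 0.083, -0.211, 0.354, 1], [0, 0, 0, 0.083, -0.211, 0.354, 1], [0, 0, 0, 0.083, -0.211, 0.354, 1], [0, 0, 0, 0.083, -0.211, 0.354, 1], [0, 0, 0, 0.083, -0.211, 0.354, 1], [0, 0, 0, 0.083, -0.211, 0.354, 1], [0, 0, 0, 0.083, -0.211, 0.354, 1]])

```text
time_s: 2.85
ee_pos: [0.4624, 0.3755, 0.1097]
tcp_rot: [-0.027, 0.972, 0.182, 0.145]
force: [1.0, 0.1, 0.4]
gripper_width: -0.002
finger_force: 0.0
```

```bash
cat > st.py <<'E'
from geo import *
import sys
p,R0,s=cur();f=Rz(YAW).T@s["force"]
print("box mm",w2b(p).round(1),"q",s["q"].round(2),"F box",f.round(2),"t",s["time_s"]);print(R0.round(3).tolist())
a=[float(v) for v in sys.argv[1:]]   # x y z(mm, box) tilt az(rel)
while a: print(row(p,R0,b2w(a[:3]),ori(a[3],YAW+a[4])));a=a[5:]
E
python3 st.py -98 68 113 .3 0
python3 - <<'E'
from bench import cams
import cv2,numpy as np
o=[cams.read_camera(n)["frame"][:,:,::-1] for n in("scene","wrist")]
cv2.imwrite("pics/p1.png",np.hstack([cv2.resize(o[0][170:330,80:280],(400,320),interpolation=3),cv2.resize(o[1],(400,300))[:,:].repeat(1,0) if 0 else cv2.copyMakeBorder(cv2.resize(o[1],(400,300)),0,20,0,0,0)]))
E
```

```text
box mm [-158.9   59.9  109.7] q [ 0.04  0.43 -1.06  2.    0.77  0.81 -2.65] F box [ 0.95 -0.28  0.36] t 2.85
[[0.892, 0.361, 0.272], [0.346, -0.932, 0.105], [0.291, -0.0, -0.957]]
[-0.0004, 0.0022, 0.0013, 0.1184, -0.0159, 0.0292]
```

View pics/p1.png

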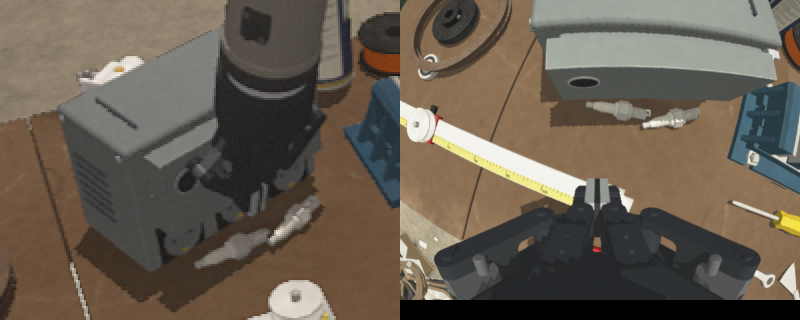

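The scene half shows the tool in front of the cover with the pad visible at (187,180). The wrist half shows the closed fingertips at (597,190) and the pad at (584,82). Next I close in to a standoff.

>>> move_arm(series=[[0, 0, 0, 0.05, 0, 0.015, 1], [0, 0, 0, 0.085, 0, 0.025, 1], [0, 0, 0, 0.085, 0, 0.025, 1], [0, 0, 0, 0.085, 0, 0.025, 1]])

```text
time_s: 3.35
ee_pos: [0.5065, 0.389, 0.114]
tcp_rot: [-0.027, 0.972, 0.179, 0.148]
force: [-0.3, 0.1, -0.9]
gripper_width: 0.003
finger_force: 0.0
```

```bash
python3 st.py -98 68 113 .3 0
```

```text
box mm [-112.9   56.7  114. ] q [ 0.02  0.49 -1.03  1.91  0.81  0.85 -2.62] F box [-0.26  0.22 -0.9 ] t 3.35
[[0.892, 0.356, 0.278], [0.34, -0.935, 0.105], [0.298, 0.001, -0.955]]
[0.0009, -0.0011, -0.0014, 0.0277, -0.0227, 0.0108]
```

>>> move_arm(series=[[0, 0, 0, 0, -0.023, 0, 1], [0, 0, 0, 0.012, -0.023, 0.004, 1], [0, 0, 0, 0.02, -0.023, 0.006, 1], [0, 0, 0, 0.02, -0.023, 0.006, 1]])

```text
time_s: 3.75
ee_pos: [0.5116, 0.4054, 0.1126]
tcp_rot: [-0.027, 0.972, 0.18, 0.147]
force: [0.2, 0.1, -0.1]
gripper_width: -0.001
finger_force: 0.0
```

```bash
python3 st.py -98 68 113 .3 0 -92 68 113 .3 0
```

```text
box mm [-102.3   70.2  112.6] q [-0.02  0.52 -1.02  1.87  0.82  0.87 -2.63] F box [ 0.18 -0.01 -0.05] t 3.75
[[0.892, 0.359, 0.276], [0.343, -0.933, 0.106], [0.296, 0.0, -0.955]]
[0.0001, -0.0001, -0.0002, 0.0084, 0.0044, 0.0018]
[0.0001, -0.0001, -0.0002, 0.0198, 0.0043, 0.0053]
```

>>> move_arm(series=[[0, 0, 0, 0.006, 0.003, 0.0018, 1], [0, 0, 0, 0.01, 0.003, 0.003, 1], [0, 0, 0, 0.01, 0.003, 0.003, 1]])

```text
time_s: 4.05
ee_pos: [0.5168, 0.4055, 0.1124]
tcp_rot: [-0.027, 0.972, 0.18, 0.147]
force: [-0.7, -0.0, 0.9]
gripper_width: -0.003
finger_force: 0.0
```

```bash
python3 st.py
```

```text
box mm [-97.3  68.4 112.4] q [-0.02  0.53 -1.01  1.86  0.82  0.87 -2.63] F box [-0.69  0.26  0.85] t 4.05
[[0.892, 0.358, 0.276], [0.342, -0.934, 0.106], [0.295, 0.0, -0.955]]
```

Possibly just touching. I'll press in small increments.

>>> move_arm(series=[[0, 0, 0, 0.004, 0, 0.0012, 1], [0, 0, 0, 0.006, 0, 0.0018, 1], [0, 0, 0, 0.006, 0, 0.0018, 1]])

```text
time_s: 4.35
ee_pos: [0.5195, 0.4069, 0.1126]
tcp_rot: [-0.027, 0.972, 0.18, 0.147]
force: [-0.3, -0.3, -0.1]
gripper_width: -0.001
finger_force: 0.0
```

```bash
python3 st.py
```

```text
box mm [-94.3  68.7 112.6] q [-0.02  0.53 -1.01  1.86  0.82  0.87 -2.62] F box [-0.36 -0.19 -0.12] t 4.35
[[0.892, 0.359, 0.276], [0.343, -0.933, 0.106], [0.296, 0.0, -0.955]]
```

>>> move_arm(series=[[0, 0, 0, 0.004, 0, 0.0012, 1], [0, 0, 0, 0.0076, 0, 0.0024, 1], [0, 0, 0, 0.0076, 0, 0.0024, 1]])

```text
time_s: 4.65
ee_pos: [0.5234, 0.4083, 0.1126]
tcp_rot: [-0.027, 0.972, 0.18, 0.147]
force: [-0.3, -0.2, -0.2]
gripper_width: -0.003
finger_force: 0.0
```

```bash
python3 st.py
```

```text
box mm [-90.2  68.6 112.6] q [-0.02  0.54 -1.01  1.85  0.82  0.88 -2.62] F box [-0.35 -0.06 -0.24] t 4.65
[[0.892, 0.359, 0.276], [0.343, -0.934, 0.106], [0.296, -0.0, -0.955]]
```

>>> move_arm(series=[[0, 0, 0, 0.004, 0, 0.0012, 1], [0, 0, 0, 0.004, 0, 0.0012, 1]])

```text
time_s: 4.85
ee_pos: [0.5253, 0.4091, 0.1126]
tcp_rot: [-0.027, 0.972, 0.18, 0.147]
force: [0.4, 0.5, -0.0]
gripper_width: -0.006
finger_force: 0.0
```

>>> move_arm(series=[[0, 0, 0, 0.004, 0, 0.0012, 1], [0, 0, 0, 0.004, 0, 0.0012, 1]])

```text
time_s: 5.05
ee_pos: [0.5265, 0.4097, 0.1124]
tcp_rot: [-0.027, 0.972, 0.18, 0.146]
force: [-1.6, -0.7, 0.9]
gripper_width: -0.001
finger_force: 0.9
```

```bash
python3 st.py;python3 - <<'E'
from bench import cams
import cv2,numpy as np
o=[cams.read_camera(n)["frame"][:,:,::-1] for n in("scene","wrist")]
cv2.imwrite("pics/p2.png",np.hstack([cv2.resize(o[0][200:320,100:250],(400,320),interpolation=3),cv2.resize(o[1][60:360,120:495],(400,320),interpolation=3)]))
E
```

```text
box mm [-86.7  68.9 112.4] q [-0.03  0.55 -1.01  1.84  0.83  0.88 -2.62] F box [-1.75 -0.11  0.94] t 5.05
[[0.892, 0.359, 0.275], [0.343, -0.933, 0.106], [0.295, 0.0, -0.956]]
```

View pics/p2.png

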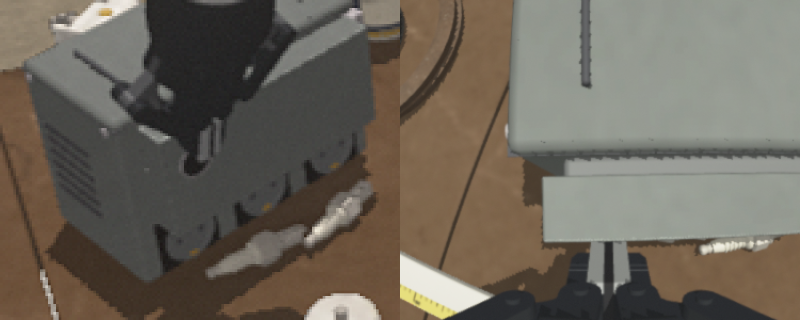

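The fingertips now touch the pad at about (195,165) in the left half, and contact force has begun (about 1.7 N at TCP x ≈ −87). Pressing on.

>>> move_arm(series=[[0, 0, 0, 0.0038, 0, 0.0012, 1], [0, 0, 0, 0.006, 0, 0.0018, 1], [0, 0, 0, 0.0076, 0, 0.0024, 1], [0, 0, 0, 0.0076, 0, 0.0024, 1]])

```text
time_s: 5.55
ee_pos: [0.5302, 0.4117, 0.1124]
tcp_rot: [-0.028, 0.972, 0.181, 0.147]
force: [-3.7, 1.4, 0.9]
gripper_width: 0.001
finger_force: 1.6
```

```bash
python3 st.py
```

```text
box mm [-82.6  69.4 112.4] q [-0.03  0.55 -1.    1.83  0.83  0.88 -2.61] F box [-2.99  2.64  0.9 ] t 5.55
[[0.892, 0.359, 0.275], [0.343, -0.933, 0.107], [0.295, -0.001, -0.955]]
```

>>> move_arm(series=[[0, 0, 0, 0.002, 0, 0.0006, 1], [0, 0, 0, 0.004, 0, 0.0012, 1], [0, 0, 0, 0.004, 0, 0.0012, 1]])

```text
time_s: 5.85
ee_pos: [0.5322, 0.4126, 0.1125]
tcp_rot: [-0.028, 0.972, 0.181, 0.147]
force: [-3.9, 1.0, -0.6]
gripper_width: 0.002
finger_force: 1.8
```

```bash
python3 st.py
```

```text
box mm [-80.4  69.5 112.5] q [-0.03  0.55 -1.    1.83  0.83  0.89 -2.61] F box [-3.34  2.32 -0.58] t 5.85
[[0.892, 0.36, 0.275], [0.343, -0.933, 0.107], [0.295, -0.001, -0.955]]
```

>>> move_arm(series=[[0, 0, 0, 0.002, 0, 0.0006, 1], [0, 0, 0, 0.004, 0, 0.0012, 1], [0, 0, 0, 0.004, 0, 0.0012, 1]])

```text
time_s: 6.15
ee_pos: [0.5324, 0.4127, 0.1123]
tcp_rot: [-0.027, 0.972, 0.181, 0.145]
force: [-9.4, -1.6, 5.0]
gripper_width: 0.001
finger_force: 4.7
```

```bash
python3 st.py
```

```text
box mm [-80.2  69.5 112.3] q [-0.03  0.56 -1.    1.82  0.83  0.89 -2.61] F box [-9.31  1.91  5.  ] t 6.15
[[0.892, 0.359, 0.273], [0.344, -0.933, 0.105], [0.292, 0.001, -0.956]]
```

At the stop. Drawing back well clear now.

>>> move_arm(series=[[0, 0, 0, -0.1, 0, -0.03, 1], [0, 0, 0, -0.2, 0, -0.062, 1], [0, 0, 0, -0.2, 0, -0.062, 1], [0, 0, 0, -0.2, 0, -0.062, 1]])

```text
time_s: 6.55
ee_pos: [0.4378, 0.3741, 0.1133]
tcp_rot: [-0.026, 0.972, 0.181, 0.148]
force: [-0.4, 1.2, 1.0]
gripper_width: -0.002
finger_force: 0.0
```

```bash
python3 st.py;python3 - <<'E'
from bench import cams
import cv2,numpy as np
o=[cams.read_camera(n) for n in("scene","wrist","top")];[np.savez(f"a{i}.npz",**c) for i,c in enumerate(o)]
o=[c["frame"][:,:,::-1] for c in o]
cv2.imwrite("pics/p3.png",np.hstack([cv2.resize(o[2][110:260,110:280],(400,353),interpolation=3),cv2.resize(o[1],(400,353),interpolation=3)]))
E
```

```text
box mm [-182.4   67.4  113.3] q [ 0.04  0.39 -1.09  2.04  0.76  0.8  -2.69] F box [0.02 1.23 1.05] t 6.55
[[0.89, 0.359, 0.279], [0.344, -0.933, 0.105], [0.298, 0.003, -0.955]]
```

View pics/p3.png

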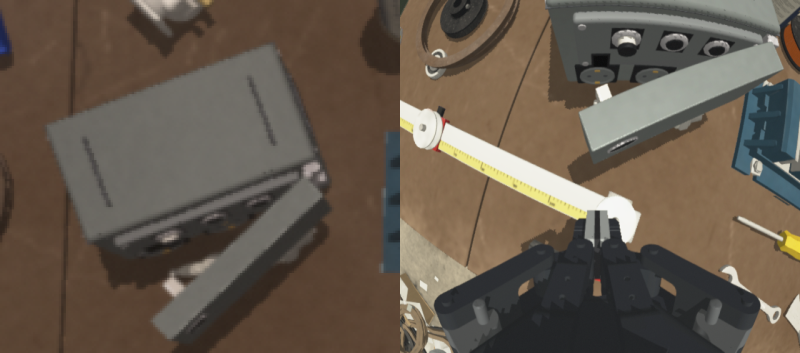

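The cover is ajar: in the top half its free edge is at about (152–178, 322–343). The wrist half shows three buttons at (627,38), (675,42) and (717,47). The left one stands out with a white sleeve, so the tripped breaker is the one at y = +42. I'll verify the cover angle and get numbers for the move over the rim.

```bash
python3 - <<'E'
from geo import *
t=dict(np.load("a2.npz"))
for u in((152,322),(178,343)): print(w2b(ray(t,np.array(u)/2.353+110,.146)).round(1))
E
python3 st.py -182 58 200 0 0 -102 56 200 0 0
```

```text
[-134.6   75.6  146. ]
[-159.    60.6  146. ]
box mm [-180.3   68.1  113.5] q [ 0.04  0.39 -1.09  2.04  0.76  0.8  -2.69] F box [-0.09  0.22  0.11] t 6.7
[[0.892, 0.357, 0.278], [0.34, -0.934, 0.107], [0.298, -0.001, -0.955]]
[-0.0002, -0.1512, -0.0012, 0.0483, 0.0201, -0.1661]
[-0.0002, -0.1512, -0.0012, 0.2011, 0.0237, -0.1184]
```

>>> move_arm(series=[[0, -0.0512, 0, 0.02, 0.008, -0.06, 1], [0, -0.1, 0, 0.035, 0.015, -0.12, 1], [0, -0.1512, 0, 0.0483, 0.02, -0.166, 1], [0, -0.1512, 0, 0.1, 0.022, -0.15, 1], [0, -0.1512, 0, 0.2, 0.024, -0.118, 1], [0, -0.1512, 0, 0.2, 0.024, -0.118, 1], [0, -0.1512, 0, 0.2, 0.024, -0.118, 1], [0, -0.1512, 0, 0.2, 0.024, -0.118, 1]])

```text
time_s: 7.5
ee_pos: [0.5136, 0.3921, 0.1983]
tcp_rot: [0.0, 0.983, 0.183, -0.002]
force: [0.1, 0.1, -0.6]
gripper_width: 0.003
finger_force: 0.0
```

```bash
python3 st.py -101 57 115 0 0
```

```text
box mm [-105.1   57.1  198.3] q [ 0.01  0.61 -1.09  1.54  0.55  1.33 -2.35] F box [ 0.13  0.02 -0.64] t 7.5
[[0.933, 0.359, -0.003], [0.359, -0.933, -0.001], [-0.003, -0.0, -1.0]]
[-0.0002, 0.0017, 0.0001, 0.0088, 0.0002, 0.1665]
```

>>> move_arm(series=[[0, 0, 0, 0.009, 0, 0, 1], [0, 0, 0, 0.009, 0, 0.08, 1], [0, 0, 0, 0.009, 0, 0.13, 1], [0, 0, 0, 0.009, 0, 0.165, 1], [0, 0, 0, 0.009, 0, 0.165, 1]])

```text
time_s: 8.0
ee_pos: [0.5169, 0.392, 0.1139]
tcp_rot: [0.002, 0.983, 0.183, -0.003]
force: [-0.4, -0.1, 0.5]
gripper_width: -0.004
finger_force: 0.0
```

```bash
python3 st.py
python3 - <<'E'
from geo import *
p,R0,s=cur()
h=np.array([-63,-92.]);r=148
for a in (.45,.65,.85,1.05,1.2,1.35,1.5,1.62,1.7):
    b=h+r*np.array([-np.sin(a),np.cos(a)])+12*np.array([np.cos(a),np.sin(a)])
    q=b2w([*b,115]);print(a,b.round(),np.hypot(*q[:2]).round(3),row(p,R0,q,R0)[3:])
E
```

```text
box mm [-102.1   55.7  113.9] q [-0.02  0.69 -1.04  1.62  0.63  1.21 -2.39] F box [-0.39  0.08  0.5 ] t 8.0
[[0.933, 0.36, -0.005], [0.359, -0.933, -0.004], [-0.006, 0.002, -1.0]]
0.45 [-117.   46.] 0.632 [-0.029, 0.0184, -0.002]
0.65 [-143.   33.] 0.603 [-0.0819, 0.0452, -0.0017]
0.85 [-166.   15.] 0.576 [-0.1285, 0.0819, -0.0013]
1.05 [-185.   -8.] 0.552 [-0.1668, 0.1272, -0.001]
1.2 [-197.  -27.] 0.538 [-0.1892, 0.1657, -0.0008]
1.35 [-205.  -48.] 0.526 [-0.2056, 0.207, -0.0006]
1.5 [-210.  -70.] 0.518 [-0.2156, 0.2504, -0.0004]
1.62 [-211.  -87.] 0.515 [-0.2189, 0.2859, -0.0003]
1.7 [-211.  -99.] 0.515 [-0.2187, 0.3096, -0.0003]
```

>>> move_arm(series=[[0, 0, 0, -0.015, 0.01, 0, 1], [0, 0, 0, -0.029, 0.018, 0, 1], [0, 0, 0, -0.045, 0.026, 0, 1], [0, 0, 0, -0.063, 0.034, 0, 1], [0, 0, 0, -0.082, 0.045, 0, 1], [0, 0, 0, -0.1, 0.057, 0, 1], [0, 0, 0, -0.115, 0.069, 0, 1], [0, 0, 0, -0.128, 0.082, 0, 1], [0, 0, 0, -0.148, 0.103, 0, 1], [0, 0, 0, -0.167, 0.127, 0, 1]])

```text
time_s: 9.0
ee_pos: [0.4626, 0.3042, 0.1164]
tcp_rot: [-0.0, 0.983, 0.183, -0.001]
force: [2.2, 0.8, 0.8]
gripper_width: -0.001
finger_force: 0.8
```

```bash
python3 st.py
python3 - <<'E'
from geo import *
p,R0,s=cur()
h=np.array([-63,-92.]);r=148
for a in (1.05,1.2,1.35,1.5,1.62,1.7):
    b=h+r*np.array([-np.sin(a),np.cos(a)])+12*np.array([np.cos(a),np.sin(a)])
    print(a,row(p,R0,b2w([*b,115]),R0)[3:])
E
```

```text
box mm [-184.3   -6.8  116.4] q [ 0.2   0.55 -1.13  1.85  0.55  1.1  -2.34] F box [ 2.34 -0.09  0.82] t 9.0
[[0.933, 0.359, -0.002], [0.359, -0.933, 0.0], [-0.002, -0.001, -1.0]]
1.05 [-0.0023, 0.0024, 0.0029]
1.2 [-0.0247, 0.0409, 0.0029]
1.35 [-0.041, 0.0822, 0.0029]
1.5 [-0.0511, 0.1256, 0.0029]
1.62 [-0.0544, 0.1611, 0.0028]
1.7 [-0.0542, 0.1848, 0.0028]
```

>>> move_arm(series=[[0, 0, 0, -0.012, 0.02, 0, 1], [0, 0, 0, -0.024, 0.04, 0, 1], [0, 0, 0, -0.033, 0.06, 0, 1], [0, 0, 0, -0.041, 0.081, 0, 1], [0, 0, 0, -0.047, 0.103, 0, 1], [0, 0, 0, -0.051, 0.125, 0, 1], [0, 0, 0, -0.053, 0.143, 0, 1], [0, 0, 0, -0.054, 0.161, 0, 1], [0, 0, 0, -0.054, 0.173, 0, 1], [0, 0, 0, -0.054, 0.173, 0, 1]])

```text
time_s: 10.0
ee_pos: [0.469, 0.2123, 0.116]
tcp_rot: [0.001, 0.983, 0.182, -0.002]
force: [0.2, -0.2, -0.3]
gripper_width: 0.001
finger_force: 0.0
```

```bash
python3 st.py -207 -80 200 0 0
```

```text
box mm [-211.3  -94.7  116. ] q [ 0.42  0.49 -1.17  1.94  0.51  1.07 -2.18] F box [ 0.12 -0.28 -0.34] t 10.0
[[0.934, 0.357, -0.003], [0.357, -0.934, -0.002], [-0.004, 0.001, -1.0]]
[0.0005, 0.0018, -0.0009, 0.0079, -0.0293, -0.168]
```

```bash
python3 st.py -207 -70 130 0 0 -135 42 113 .3 0
```

```text
box mm [-211.3  -94.7  116. ] q [ 0.42  0.49 -1.17  1.94  0.51  1.07 -2.18] F box [ 0.12 -0.28 -0.34] t 10.0
[[0.934, 0.357, -0.003], [0.357, -0.934, -0.002], [-0.004, 0.001, -1.0]]
[0.0005, 0.0018, -0.0009, 0.0083, -0.0495, -0.0281]
[0.0006, 0.1518, -0.0008, 0.152, -0.2738, 0.0052]
```

>>> move_arm(series=[[0, 0, 0, 0.008, -0.05, -0.028, 1], [0, 0, 0, 0.03, -0.1, -0.028, 1], [0, 0.05, 0, 0.08, -0.18, -0.01, 1], [0, 0.1, 0, 0.12, -0.23, 0, 1], [0, 0.152, 0, 0.152, -0.274, 0.005, 1], [0, 0.152, 0, 0.152, -0.274, 0.005, 1], [0, 0.152, 0, 0.152, -0.274, 0.005, 1], [0, 0.152, 0, 0.152, -0.274, 0.005, 1]])

```text
time_s: 10.8
ee_pos: [0.4915, 0.3677, 0.1136]
tcp_rot: [-0.027, 0.972, 0.179, 0.147]
force: [0.2, 0.4, -0.2]
gripper_width: 0.0
finger_force: 0.0
```

```bash
python3 st.py -85 42 113 .3 0;python3 - <<'E'
from bench import cams
import cv2,numpy as np
o=[cams.read_camera(n) for n in("scene","wrist","top")];[np.savez(f"b{i}.npz",**c) for i,c in enumerate(o)]
o=[c["frame"][:,:,::-1] for c in o]
cv2.imwrite("pics/p4.png",np.hstack([cv2.resize(o[2][110:280,110:300],(400,358),interpolation=3),cv2.resize(o[1][:240,200:468],(400,358),interpolation=3)]))
E
```

```text
box mm [-134.5   42.2  113.6] q [ 0.07  0.45 -1.05  1.96  0.78  0.82 -2.61] F box [ 0.3   0.3  -0.22] t 10.8
[[0.892, 0.357, 0.277], [0.341, -0.934, 0.105], [0.296, 0.001, -0.955]]
[0.0008, -0.0002, -0.001, 0.0943, 0.0001, 0.0304]
```

View pics/p4.png

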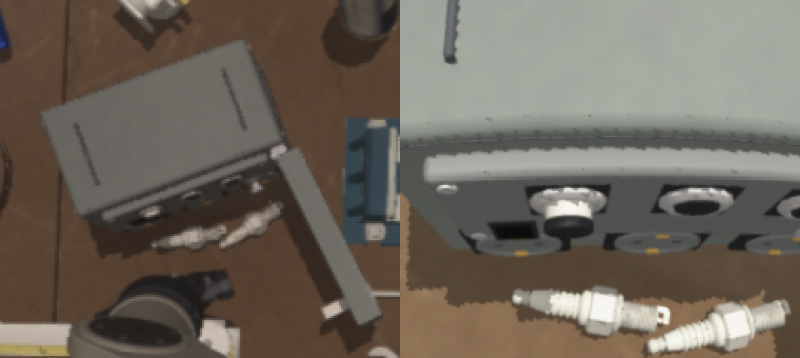

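The cover stands about 1.6 rad open. The wrist half shows the left button standing out, cap at (568,225), straight ahead of the tool. Approaching it.

>>> move_arm(series=[[0, 0, 0, 0.04, 0, 0.0125, 1], [0, 0, 0, 0.08, 0, 0.0255, 1], [0, 0, 0, 0.098, 0, 0.0315, 1], [0, 0, 0, 0.104, 0, 0.0335, 1], [0, 0, 0, 0.104, 0, 0.0335, 1]])

```text
time_s: 11.45
ee_pos: [0.5414, 0.3883, 0.1128]
tcp_rot: [-0.027, 0.972, 0.18, 0.147]
force: [-0.4, 0.0, 0.5]
gripper_width: -0.003
finger_force: 0.0
```

```bash
python3 st.py -75 42 113 .3 0 -70 42 113 .3 0
```

```text
box mm [-80.6  43.5 112.8] q [ 0.02  0.54 -1.01  1.85  0.82  0.87 -2.57] F box [-0.4   0.18  0.49] t 11.45
[[0.892, 0.358, 0.276], [0.342, -0.934, 0.106], [0.296, -0.0, -0.955]]
[0.0, -0.0003, -0.0004, 0.0108, 0.003, 0.0029]
[0.0, -0.0003, -0.0004, 0.0204, 0.003, 0.0059]
```

>>> move_arm(series=[[0, 0, 0, 0.005, 0.003, 0.0014, 1], [0, 0, 0, 0.01, 0.003, 0.003, 1], [0, 0, 0, 0.014, 0.003, 0.0042, 1], [0, 0, 0, 0.018, 0.003, 0.0054, 1], [0, 0, 0, 0.018, 0.003, 0.0054, 1]])

```text
time_s: 11.95
ee_pos: [0.5511, 0.3906, 0.1133]
tcp_rot: [-0.027, 0.972, 0.18, 0.148]
force: [0.6, -0.5, 0.5]
gripper_width: 0.003
finger_force: 0.0
```

```bash
python3 st.py
```

```text
box mm [-70.7  42.2 113.3] q [ 0.02  0.55 -1.    1.82  0.82  0.87 -2.56] F box [ 0.42 -0.71  0.46] t 11.95
[[0.891, 0.359, 0.277], [0.343, -0.933, 0.107], [0.297, -0.0, -0.955]]
```

>>> move_arm(series=[[0, 0, 0, 0.003, 0, 0.001, 1], [0, 0, 0, 0.006, 0, 0.0018, 1]])

```text
time_s: 12.15
ee_pos: [0.5538, 0.3917, 0.1132]
tcp_rot: [-0.027, 0.972, 0.181, 0.148]
force: [-0.0, -0.2, 0.3]
gripper_width: -0.004
finger_force: 0.0
```

>>> move_arm(series=[[0, 0, 0, 0.003, 0, 0.001, 1], [0, 0, 0, 0.004, 0, 0.0012, 1]])

```text
time_s: 12.35
ee_pos: [0.5559, 0.3925, 0.1132]
tcp_rot: [-0.027, 0.972, 0.18, 0.148]
force: [-0.2, 0.1, -0.0]
gripper_width: -0.002
finger_force: 0.0
```

```bash
python3 st.py;python3 - <<'E'
from bench import cams
import cv2,numpy as np
c=cams.read_camera("wrist");np.savez("c1.npz",**c)
cv2.imwrite("pics/p5.png",cv2.resize(c["frame"][80:300,160:460,::-1],(750,550),interpolation=3))
E
```

```text
box mm [-65.5  42.2 113.2] q [ 0.02  0.56 -1.    1.81  0.82  0.88 -2.55] F box [-0.14  0.19 -0.04] t 12.35
[[0.891, 0.359, 0.277], [0.343, -0.933, 0.107], [0.297, 0.0, -0.955]]
```

View pics/p5.png

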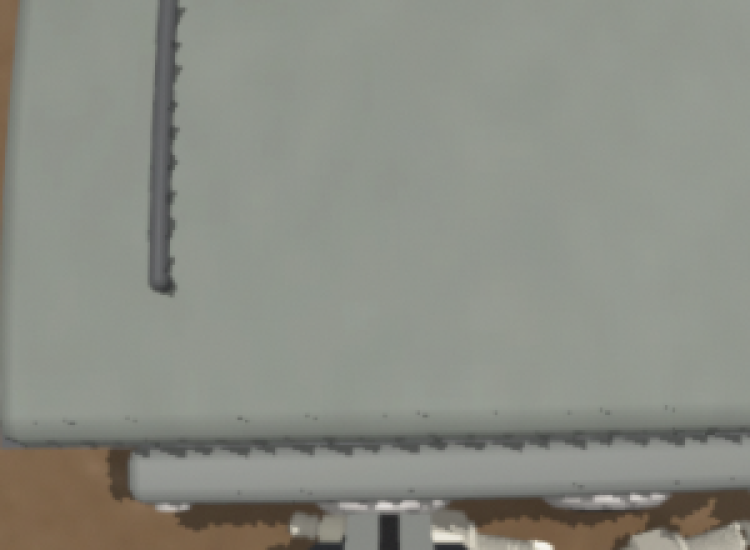

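The fingers show at (345–430, 512) just in front of the panel edge (row 500), with the white sleeve still visible and no contact. I'll check the box position from the wrist camera (front-left top corner at crop (8,440)).

Run:
```python
from geo import *
p,R0,s=cur();c=dict(np.load("c1.npz"));T=c["T_tool_cam"];K=c["intrinsics"]
def wr(u,v,z):
    d=np.array([u-K[0,2],v-K[1,2]]);r=np.hypot(*d);th=r/K[0,0];d=np.r_[d/r*np.sin(th),np.cos(th)]
    o=p+R0@T[:3,3];d=R0@T[:3,:3]@d;return w2b(o+d*(z-o[2])/d[2])
f=lambda x,y:(160+x/2.5,80+y/2.5)
for n,xy,z in(("FLtop",(8,440),.15),("edge",(300,437),.15),("edge2",(740,430),.15),("panelL",(132,497),.139),("panel",(400,500),.139),("panelR",(740,489),.139),("fingL",(345,513),.115),("fingR",(430,513),.115),("fingL",(345,513),.135),("sleeve",(400,505),.12)): print(n,wr(*f(*xy),z).round(1))
```

```text
FLtop [-49.8 102.  150. ]
edge [-49.   54.7 150. ]
edge2 [-48.1 -14.2 150. ]
panelL [-59.3  84.1 139. ]
panel [-59.3  39.5 139. ]
panelR [-58.2 -18.6 139. ]
fingL [-63.6  49.5 115. ]
fingR [-63.6  33.5 115. ]
fingL [-61.8  48.6 135. ]
sleeve [-61.7  39.2 120. ]
```

The box is about 6 mm deeper than estimated. I'll push on gently until there is a firm stop.

>>> move_arm(series=[[0, 0, 0, 0.002, 0.002, 0.0006, 1], [0, 0, 0, 0.004, 0.004, 0.0012, 1]])

```text
time_s: 12.6
ee_pos: [0.558, 0.3915, 0.1132]
tcp_rot: [-0.028, 0.972, 0.181, 0.147]
force: [-3.2, 0.5, 2.0]
gripper_width: 0.0
finger_force: 1.5
```

>>> move_arm(series=[[0, 0, 0, 0.002, 0, 0.0006, 1], [0, 0, 0, 0.004, 0, 0.0012, 1]])

```text
time_s: 12.8
ee_pos: [0.5581, 0.3916, 0.1129]
tcp_rot: [-0.026, 0.972, 0.181, 0.146]
force: [-9.4, -4.5, 6.7]
gripper_width: -0.0
finger_force: 5.1
```

```bash
python3 st.py
```

```text
box mm [-63.8  40.6 112.9] q [ 0.02  0.57 -1.    1.81  0.82  0.89 -2.55] F box [-10.4   -0.87   6.73] t 12.8
[[0.892, 0.359, 0.274], [0.344, -0.933, 0.104], [0.293, 0.001, -0.956]]
```

>>> move_arm(series=[[0, 0, 0, -0.06, 0, -0.019, 1], [0, 0, 0, -0.13, 0, -0.04, 1], [0, 0, 0, -0.13, 0, -0.04, 1], [0, 0, 0, -0.13, 0, -0.04, 1]])

```text
time_s: 13.2
ee_pos: [0.4969, 0.3674, 0.1134]
tcp_rot: [-0.027, 0.972, 0.181, 0.148]
force: [0.5, 0.0, 1.3]
gripper_width: -0.001
finger_force: 0.0
```

```bash
python3 st.py;python3 - <<'E'
from bench import cams
import cv2,numpy as np
c=cams.read_camera("wrist");np.savez("d1.npz",**c)
cv2.imwrite("pics/p6.png",cv2.resize(c["frame"][80:230,220:460,::-1],(800,500),interpolation=3))
E
```

```text
box mm [-129.6   40.   113.4] q [ 0.07  0.46 -1.05  1.96  0.79  0.82 -2.6 ] F box [ 0.51 -0.18  1.32] t 13.2
[[0.891, 0.36, 0.279], [0.344, -0.933, 0.106], [0.298, 0.001, -0.955]]
```

View pics/p6.png

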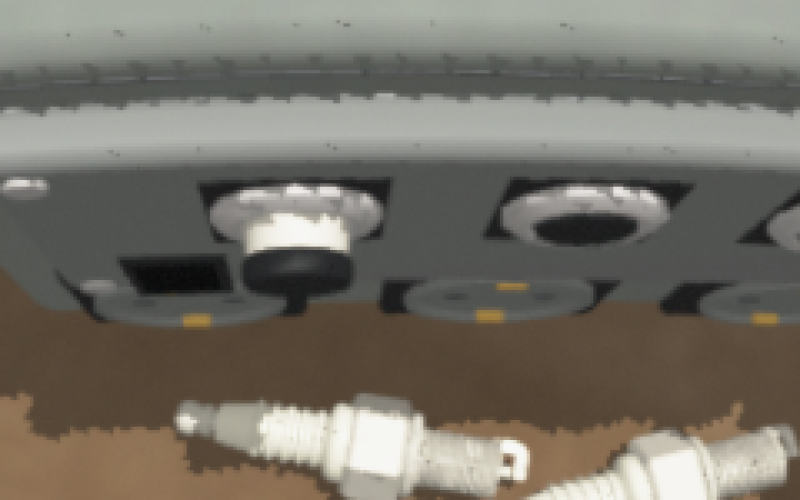

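The button is still out: white sleeve at (297,232), cap at (298,272). The finger must have passed above it. I'll check the cap's height by triangulating between views.

Run:
```python
from geo import *
p,R0,s=cur();c=dict(np.load("d1.npz"));T=c["T_tool_cam"];K=c["intrinsics"]
o=p+R0@T[:3,3]
def wd(u,v):
    d=np.array([u-K[0,2],v-K[1,2]]);r=np.hypot(*d);th=r/K[0,0];return R0@T[:3,:3]@np.r_[d/r*np.sin(th),np.cos(th)]
f=lambda x,y:(220+x*.3,80+y*.3)
for n,xy,bx in(("cap",(298,272),-71),("capTop",(298,247),-71),("cap",(298,272),-75),("collarmid",(297,212),-59),("homecap",(585,228),-63),("paneltop",(400,163),-59),("panelbot",(340,303),-59)):
    d=Rz(YAW).T@wd(*f(*xy));ob=w2b(o);print(n,(ob+d*(bx-ob[0])/d[0]).round(1))
print("cam",w2b(o).round(1),"tool z ang",np.degrees(np.arccos(-R0[2,2])))
```

```text
cap [-71.   41.6 128.8]
capTop [-71.   41.4 141.7]
cap [-75.   41.4 144.9]
collarmid [-59.   42.  116.9]
homecap [-63.    1.7 124.8]
paneltop [-59.   28.5 139.1]
panelbot [-59.   34.7  55.8]
cam [-111.2   39.1  290.1] tool z ang 17.36699732139753
```

Run:
```python
from geo import *
s=dict(np.load("scene0.npz"));p=np.array([.5265,.4097,.1124]);Rt=np.array([[0.892,0.359,0.275],[0.343,-0.933,0.106],[0.295,0.0,-0.956]])
for d in (0,.013,.026,.04):
    print(d,((proj(s,[p-d*Rt[:,2]])[0]-[100,200])*2.667).round(0),((proj(s,[p-d*Rt[:,2]+.011*Rt[:,0]])[0]-[100,200])*2.667).round(0))
```

```text
0 [198. 167.] [188. 156.]
0.013 [198. 155.] [188. 144.]
0.026 [199. 143.] [189. 132.]
0.04 [200. 130.] [190. 119.]
```

Run:
```python
from geo import *
import cv2
s=dict(np.load("scene0.npz"));Rt=ori(.3);im=[]
p2=cv2.imread("pics/p2.png")[:320,:400]
for f,b in(("a0",(-180.3,68.1,113.5)),("b0",(-134.5,42.2,113.6))):
    c=np.load(f+".npz")["frame"][:,:,::-1];u=proj(s,[b2w(b),b2w(b)-.026*Rt[:,2],b2w(b)+.011*Rt[:,0]]);o=(u[0]-[25,38]).astype(int)
    z=cv2.resize(c[o[1]:o[1]+56,o[0]:o[0]+50],(400,448),interpolation=cv2.INTER_CUBIC)
    for q,k in zip(u,((0,0,255),(0,255,0),(255,0,0))): cv2.circle(z,tuple(int(v) for v in (q-o+.5)*8),3,k,-1)
    im.append(z)
cv2.imwrite("pics/p7.png",np.hstack(im))
```

```text
(no output)
```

View pics/p7.png

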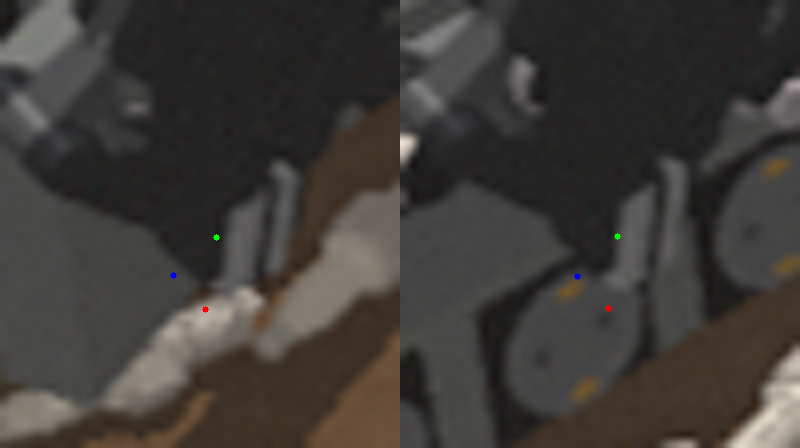

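The TCP (red) lies below and ahead of where the fingertips visibly end, at (240–270, 280) in the left half. The shut fingertips really end about 25 mm short of the nominal TCP, so I need to lower it by about 24 mm.

```bash
python3 st.py -100 41 89 .3 0 -78 41 89 .3 0
```

```text
box mm [-128.6   39.9  113.6] q [ 0.07  0.46 -1.05  1.95  0.79  0.82 -2.6 ] F box [-0.38 -0.4   0.27] t 13.25
[[0.891, 0.358, 0.279], [0.342, -0.934, 0.107], [0.298, 0.0, -0.954]]
[0.0002, -0.0016, -0.0002, 0.0399, -0.0023, 0.064]
[0.0002, -0.0016, -0.0002, 0.0819, -0.0023, 0.0772]
```

>>> move_arm(series=[[0, 0, 0, 0.02, -0.002, 0.06, 1], [0, 0, 0, 0.05, -0.002, 0.067, 1], [0, 0, 0, 0.072, -0.002, 0.074, 1], [0, 0, 0, 0.082, -0.002, 0.077, 1], [0, 0, 0, 0.082, -0.002, 0.077, 1]])

```text
time_s: 13.75
ee_pos: [0.5448, 0.3874, 0.0889]
tcp_rot: [-0.028, 0.972, 0.18, 0.148]
force: [-0.1, -0.1, -0.2]
gripper_width: -0.0
finger_force: 0.0
```

>>> move_arm(series=[[0, 0, 0, 0.004, 0, 0.0012, 1], [0, 0, 0, 0.008, 0, 0.0024, 1], [0, 0, 0, 0.01, 0, 0.003, 1], [0, 0, 0, 0.01, 0, 0.003, 1]])

```text
time_s: 14.15
ee_pos: [0.5477, 0.3886, 0.0886]
tcp_rot: [-0.027, 0.972, 0.181, 0.147]
force: [-4.1, -2.6, 2.8]
gripper_width: -0.001
finger_force: 2.0
```

```bash
python3 st.py
```

```text
box mm [-74.6  41.5  88.6] q [ 0.    0.58 -0.98  1.85  0.86  0.84 -2.6 ] F box [-4.73 -0.99  2.84] t 14.15
[[0.891, 0.359, 0.277], [0.343, -0.933, 0.106], [0.296, 0.001, -0.955]]
```

Contact at −74.6, just as predicted. Pushing the button home now (expected end about −66).

>>> move_arm(series=[[0, 0, 0, 0.004, 0, 0.0012, 1], [0, 0, 0, 0.008, 0, 0.0024, 1], [0, 0, 0, 0.012, 0, 0.0036, 1], [0, 0, 0, 0.014, 0, 0.0043, 1], [0, 0, 0, 0.014, 0, 0.0043, 1]])

```text
time_s: 14.65
ee_pos: [0.554, 0.3912, 0.0884]
tcp_rot: [-0.027, 0.972, 0.181, 0.147]
force: [-8.3, -3.9, 5.9]
gripper_width: 0.002
finger_force: 4.4
```

>>> move_arm(series=[[0, 0, 0, 0.002, 0, 0.0006, 1], [0, 0, 0, 0.004, 0, 0.0012, 1], [0, 0, 0, 0.004, 0, 0.0012, 1]])

```text
time_s: 14.95
ee_pos: [0.5541, 0.3913, 0.0879]
tcp_rot: [-0.026, 0.972, 0.181, 0.145]
force: [-13.8, -6.8, 10.7]
gripper_width: -0.004
finger_force: 7.2
```

```bash
python3 st.py
```

```text
box mm [-67.6  41.7  87.9] q [-0.01  0.59 -0.97  1.83  0.86  0.85 -2.59] F box [-15.26  -1.37  10.71] t 14.95
[[0.893, 0.359, 0.273], [0.344, -0.933, 0.103], [0.292, 0.002, -0.957]]
```

>>> move_arm(series=[[0, 0, 0, 0.003, 0, 0.0009, 1], [0, 0, 0, 0.005, 0, 0.0015, 1], [0, 0, 0, 0.005, 0, 0.0015, 1]])

```text
time_s: 15.25
ee_pos: [0.5541, 0.3915, 0.0872]
tcp_rot: [-0.025, 0.973, 0.181, 0.143]
force: [-18.5, -8.5, 12.7]
gripper_width: 0.0
finger_force: 10.3
```

>>> move_arm(series=[[0, 0, 0, -0.06, 0, -0.019, 1], [0, 0, 0, -0.14, 0, -0.044, 1], [0, 0, 0, -0.14, 0, -0.084, 1], [0, 0, 0, -0.14, 0, -0.09, 1]])

```text
time_s: 15.65
ee_pos: [0.4858, 0.3649, 0.1127]
tcp_rot: [-0.028, 0.972, 0.181, 0.15]
force: [0.5, 0.9, 1.1]
gripper_width: -0.001
finger_force: 0.0
```

```bash
python3 st.py;python3 - <<'E'
from geo import *
from bench import cams
import cv2
c=cams.read_camera("wrist");np.savez("e1.npz",**c);p,R0,s=cur();T=c["T_tool_cam"];K=c["intrinsics"];B=np.array([6,-1,0])
def pj(b):
    q=T[:3,:3].T@(R0.T@(b2w(np.array(b)+B)-p)-T[:3,3]);r=np.hypot(q[0],q[1]);th=np.arctan2(r,q[2]);return K[:2,2]+q[:2]/r*th*K[0,0]
g=cv2.cvtColor(c["frame"],cv2.COLOR_RGB2GRAY)
for y in(42,0,-42):
    u=pj((-61,y,117)).round().astype(int);print(y,u);print(g[u[1]-14:u[1]+26:2,u[0]-16:u[0]+17:4])
E
```

```text
box mm [-140.8   41.7  112.7] q [ 0.08  0.44 -1.06  1.98  0.78  0.8  -2.61] F box [0.76 0.69 1.06] t 15.65
[[0.89, 0.36, 0.281], [0.343, -0.933, 0.108], [0.301, 0.0, -0.954]]
42 [314 114]
[[146 144 144 142 142 142 139 140 140]
 [128 125 124 123 121 122 120 120 119]
 [ 99  97  90  95  93  87  90  91  90]
 [ 80  81  79  80  79  79  80  79  79]
 [ 79  80  79  79  78  77  79  78  79]
 [ 56  43  46  49  46  37  41  39  42]
 [ 46  67  89 200 203 118 143  59  26]
 [200 210 157 209 216 215 218 171  97]
 [172 160 161 148 165 164 128 131 138]
 [127 126 151 150 151 151 147 142 156]
 [140 118 120  84  79  96 122 142 144]
 [114  39  44  41  33  32  40  82 125]
 [ 34  31  30  29  26  29  30  32 110]
 [ 30  27  27  28  28  26  28  31 110]
 [ 53  28  27  29  29  29  29  43 109]
 [107  41  27  29  29  28  49 105  56]
 [ 84  95  98  84  76 101  89  83  77]
 [ 80  79  81  81  81  80  81  79  80]
 [ 80  80  80  80  80  80  81  79  79]
 [ 80  79  80  81  79  80  80  80  80]]
0 [399 116]
[[127 128 128 131 132 135 136 136 138]
 [ 96  99 100 103 106 107 110 112 116]
 [ 80  80  80  80  81  82  82  84  86]
 [
[... 756 characters left out ...]
 79  77  78  79  79  80  79  81  83]
 [ 73  53  55  70  67  78  78  79  79]
 [ 45  29  31  34  39  48  52  46  63]
 [ 30  46  81 153 138 142 223 111  61]
 [ 72 125 134 183 178 167 183 183 210]
 [122 123 127 150 151 155 126 163 136]
 [116 124 131 139 133 136 125 148 125]
 [116 122  92  60  52  42  48  88 137]
 [113  58  30  30  28  29  28  36 115]
 [111  30  29  27  28  28  28  30 110]
 [118  28  26  27  27  27  28  59  94]
 [105  64  35  31  28  40  60  91  79]
 [ 81  88  81  75  87  83  67  80  80]
 [ 80  79  80  80  80  79  79  79  79]
 [ 80  80  79  80  80  79  80  80  80]
 [ 78  79  81  95 114 123 120  94  79]
 [ 79  82 116 119 118 115 119 125  80]
 [ 80  96 111 111 122 130 112 110  84]]
```

The left button now looks identical to the two sound ones (cap just under the collar, no sleeve), so it is home. I'll correct the box pose (+6, −1.5 mm) and plan the path over the cover to its outer side and the closing arc.

```bash
echo 'BX=BX+Rz(YAW)@np.array([.006,-.0015,0])' >> geo.py
python3 st.py -165 30 180 0 0 -228 -155 180 0 0
```

```text
box mm [-145.7   43.   112.9] q [ 0.08  0.44 -1.06  1.98  0.78  0.8  -2.61] F box [ 0.62 -0.44  0.23] t 15.7
[[0.89, 0.359, 0.282], [0.342, -0.933, 0.109], [0.302, -0.001, -0.953]]
[-0.0003, -0.1533, -0.0001, 0.0036, 0.0258, -0.1397]
[-0.0003, -0.1533, -0.0001, -0.1163, 0.3959, -0.1779]
```

>>> move_arm(series=[[0, -0.05, 0, 0, 0.008, -0.06, 1], [0, -0.1, 0, 0.002, 0.016, -0.12, 1], [0, -0.153, 0, 0, 0.026, -0.145, 1], [0, -0.153, 0, -0.03, 0.12, -0.155, 1], [0, -0.153, 0, -0.06, 0.21, -0.165, 1], [0, -0.153, 0, -0.09, 0.3, -0.172, 1], [0, -0.153, 0, -0.116, 0.396, -0.178, 1], [0, -0.153, 0, -0.116, 0.396, -0.178, 1], [0, -0.153, 0, -0.116, 0.396, -0.178, 1]])

```text
time_s: 16.6
ee_pos: [0.4821, 0.1475, 0.1785]
tcp_rot: [0.0, 0.984, 0.179, -0.001]
force: [-0.5, 1.1, -0.7]
gripper_width: -0.003
finger_force: 0.0
```

```bash
python3 st.py -228 -155 88 0 0
python3 - <<'E'
from geo import *
from bench import cams
c=cams.read_camera("top");b=np.load("b2.npz")
import cv2
cv2.imwrite("pics/top9.png",c["frame"][:,:,::-1])
# cover top face: predicted rim/outer corners in top image for several angles, compare grey mean inside
g=cv2.cvtColor(b["frame"],cv2.COLOR_RGB2GRAY)
h=np.array([-63,-92.])
for a in (1.4,1.5,1.55,1.6,1.65,1.7,1.8):
    e=np.array([-np.sin(a),np.cos(a)]);n=np.array([-np.cos(a),-np.sin(a)])
    P=[b2w([*(h+r*e+k*n),146]) for r,k in((10,2),(180,2),(180,22),(10,22))]
    m=np.zeros_like(g);cv2.fillPoly(m,[proj(dict(c),P).round().astype(int)],255);v=g[m>0];print(a,v.mean().round(1),v.std().round(1),m.sum()//255)
E
```

```text
box mm [-228.3 -158.4  178.5] q [ 0.64  0.38 -1.25  1.89  0.4   1.15 -1.96] F box [-0.04  1.23 -0.75] t 16.6
[[0.936, 0.352, -0.003], [0.352, -0.936, -0.001], [-0.003, -0.001, -1.0]]
[-0.0003, 0.0014, -0.0035, 0.0012, -0.0068, 0.181]
1.4 69.0 27.1 940
1.5 79.1 37.0 906
1.55 86.6 33.5 931
1.6 96.8 24.3 959
1.65 106.9 8.7 968
1.7 105.1 12.2 910
1.8 91.4 19.9 931
```

>>> move_arm(series=[[0, 0, 0, 0, 0.006, 0.06, 1], [0, 0, 0, 0, 0.006, 0.12, 1], [0, 0, 0, 0, 0.006, 0.181, 1], [0, 0, 0, 0, 0.006, 0.181, 1]])

```text
time_s: 17.05
ee_pos: [0.4778, 0.148, 0.0852]
tcp_rot: [0.0, 0.983, 0.184, -0.005]
force: [-0.5, -0.5, -0.4]
gripper_width: 0.004
finger_force: 0.0
```

```bash
python3 st.py
python3 - <<'E'
from geo import *
p,R0,s=cur()
h=np.array([-63,-92.]);r=158
for a in (1.7,1.55,1.4,1.25,1.1,.95,.8,.65,.5,.35,.2,.1):
    b=h+r*np.array([-np.sin(a),np.cos(a)])+34*np.array([-np.cos(a),-np.sin(a)])
    print(a,b.round(),row(p,R0,b2w([*b,88]),ori(0))[3:])
E
```

```text
box mm [-232.1 -156.5   85.2] q [ 0.52  0.5  -1.13  1.99  0.53  1.   -2.07] F box [-0.68 -0.29 -0.38] t 17.05
[[0.932, 0.362, -0.01], [0.362, -0.932, -0.002], [-0.01, -0.002, -1.0]]
1.7 [-215. -146.] [0.0337, -0.0206, -0.006]
1.55 [-222. -123.] [0.0211, -0.0674, -0.0058]
1.4 [-224.  -99.] [0.0157, -0.1156, -0.0056]
1.25 [-224.  -74.] [0.0175, -0.164, -0.0056]
1.1 [-219.  -51.] [0.0266, -0.2115, -0.0056]
0.95 [-211.  -28.] [0.0426, -0.2573, -0.0057]
0.8 [-200.   -6.] [0.0653, -0.3, -0.0058]
0.65 [-186.   13.] [0.0941, -0.339, -0.006]
0.5 [-169.   30.] [0.1285, -0.3731, -0.0063]
0.35 [-149.   45.] [0.1675, -0.4018, -0.0067]
0.2 [-128.   56.] [0.2104, -0.4243, -0.0071]
0.1 [-113.   62.] [0.2407, -0.4356, -0.0074]
```

>>> move_arm(series=[[0, 0, 0, 0.033, -0.015, -0.006, 1], [0, 0, 0, 0.028, -0.044, -0.006, 1], [0, 0, 0, 0.021, -0.067, -0.006, 1], [0, 0, 0, 0.018, -0.092, -0.006, 1], [0, 0, 0, 0.016, -0.116, -0.006, 1], [0, 0, 0, 0.016, -0.14, -0.006, 1], [0, 0, 0, 0.017, -0.164, -0.006, 1], [0, 0, 0, 0.022, -0.188, -0.006, 1], [0, 0, 0, 0.027, -0.212, -0.006, 1], [0, 0, 0, 0.035, -0.235, -0.006, 1]])

```text
time_s: 18.05
ee_pos: [0.4542, 0.2639, 0.0909]
tcp_rot: [0.001, 0.983, 0.183, -0.002]
force: [0.1, -1.0, -0.6]
gripper_width: -0.001
finger_force: 0.5
```

```bash
python3 st.py
python3 - <<'E'
from geo import *
p,R0,s=cur()
h=np.array([-63,-92.]);r=158
for a in (1.0,.95,.8,.65,.5,.35,.2,.1):
    b=h+r*np.array([-np.sin(a),np.cos(a)])+34*np.array([-np.cos(a),-np.sin(a)])
    print(a,b.round(),row(p,R0,b2w([*b,88]),ori(0)))
E
```

```text
box mm [-212.6  -39.8   90.9] q [ 0.26  0.53 -1.11  1.94  0.55  1.03 -2.3 ] F box [-0.29 -0.98 -0.6 ] t 18.05
[[0.933, 0.359, -0.004], [0.359, -0.933, -0.002], [-0.005, 0.0, -1.0]]
1.0 [-214.  -35.] [0.0001, 0.0024, 0.0, -0.0035, -0.0092, 0.0058]
0.95 [-211.  -28.] [0.0001, 0.0024, 0.0, 0.0026, -0.0242, 0.0058]
0.8 [-200.   -6.] [0.0001, 0.0024, 0.0, 0.0251, -0.067, 0.0056]
0.65 [-186.   13.] [0.0001, 0.0024, 0.0, 0.0538, -0.1061, 0.0055]
0.5 [-169.   30.] [0.0001, 0.0024, 0.0, 0.088, -0.1404, 0.0053]
0.35 [-149.   45.] [0.0001, 0.0024, 0.0, 0.1269, -0.1692, 0.0051]
0.2 [-128.   56.] [0.0001, 0.0024, 0.0, 0.1697, -0.1918, 0.0049]
0.1 [-113.   62.] [0.0001, 0.0024, 0.0, 0.1999, -0.2033, 0.0048]
```

>>> move_arm(series=[[0, 0, 0, 0.003, -0.024, 0.004, 1], [0, 0, 0, 0.013, -0.046, 0.004, 1], [0, 0, 0, 0.025, -0.067, 0.004, 1], [0, 0, 0, 0.039, -0.087, 0.004, 1], [0, 0, 0, 0.054, -0.106, 0.004, 1], [0, 0, 0, 0.071, -0.124, 0.004, 1], [0, 0, 0, 0.088, -0.14, 0.004, 1], [0, 0, 0, 0.107, -0.155, 0.004, 1], [0, 0, 0, 0.127, -0.169, 0.004, 1], [0, 0, 0, 0.148, -0.181, 0.004, 1]])

```text
time_s: 19.05
ee_pos: [0.4915, 0.374, 0.0883]
tcp_rot: [0.001, 0.983, 0.182, -0.003]
force: [-0.6, -3.3, 0.5]
gripper_width: -0.002
finger_force: 1.4
```

```bash
python3 st.py -128 56 88 0 0 -113 62 88 0 0 -101 64 88 0 0
```

```text
box mm [-138.3   49.5   88.3] q [ 0.    0.67 -1.03  1.72  0.62  1.13 -2.42] F box [-1.75 -2.85  0.49] t 19.05
[[0.933, 0.359, -0.005], [0.359, -0.934, -0.003], [-0.006, 0.001, -1.0]]
[0.0007, 0.0029, -0.0002, 0.0205, -0.0129, 0.0004]
[0.0007, 0.0029, -0.0002, 0.0505, -0.0249, 0.0002]
[0.0007, 0.0029, -0.0002, 0.0745, -0.0289, 0.0001]
```

>>> move_arm(series=[[0, 0, 0, 0.02, -0.013, 0, 1], [0, 0, 0, 0.035, -0.02, 0, 1], [0, 0, 0, 0.05, -0.025, 0, 1], [0, 0, 0, 0.063, -0.028, 0, 1], [0, 0, 0, 0.074, -0.029, 0, 1], [0, 0, 0, 0.074, -0.029, 0, 1]])

```text
time_s: 19.65
ee_pos: [0.5205, 0.402, 0.0884]
tcp_rot: [-0.001, 0.983, 0.183, -0.002]
force: [-2.9, 0.1, -1.1]
gripper_width: -0.001
finger_force: 1.1
```

```bash
python3 st.py
```

```text
box mm [-101.2   65.3   88.4] q [-0.05  0.72 -1.    1.62  0.64  1.17 -2.41] F box [-2.71  1.12 -1.06] t 19.65
[[0.933, 0.359, -0.005], [0.359, -0.933, 0.0], [-0.004, -0.002, -1.0]]
```

>>> move_arm(series=[[0, 0, 0, 0.004, 0, 0, 1], [0, 0, 0, 0.008, 0, 0, 1], [0, 0, 0, 0.012, 0, 0, 1], [0, 0, 0, 0.014, 0, 0, 1], [0, 0, 0, 0.014, 0, 0, 1]])

```text
time_s: 20.15
ee_pos: [0.5262, 0.4043, 0.0887]
tcp_rot: [-0.0, 0.983, 0.183, -0.002]
force: [-4.7, 0.8, 0.1]
gripper_width: -0.001
finger_force: 2.0
```

>>> move_arm(series=[[0, 0, 0, 0.003, 0, 0, 1], [0, 0, 0, 0.004, 0, 0, 1], [0, 0, 0, 0.004, 0, 0, 1]])

```text
time_s: 20.45
ee_pos: [0.5267, 0.4045, 0.0887]
tcp_rot: [0.0, 0.983, 0.183, -0.004]
force: [-6.9, -0.3, 1.2]
gripper_width: 0.005
finger_force: 3.5
```

```bash
python3 st.py
```

```text
box mm [-94.4  65.4  88.7] q [-0.06  0.73 -1.    1.6   0.65  1.18 -2.4 ] F box [-6.53  2.19  1.16] t 20.45
[[0.933, 0.36, -0.007], [0.36, -0.933, -0.002], [-0.007, -0.001, -1.0]]
```

Nearly at the stop. One more small press, then draw straight back.

>>> move_arm(series=[[0, 0, 0, 0.002, 0, 0, 1], [0, 0, 0, 0.004, 0, 0, 1], [0, 0, 0, 0.004, 0, 0, 1]])

```text
time_s: 20.75
ee_pos: [0.5267, 0.4045, 0.0887]
tcp_rot: [0.001, 0.983, 0.183, -0.005]
force: [-11.8, -3.0, 4.4]
gripper_width: 0.004
finger_force: 5.8
```

```bash
python3 st.py
```

```text
box mm [-94.5  65.4  88.7] q [-0.06  0.73 -1.    1.59  0.65  1.19 -2.4 ] F box [-12.09   1.38   4.37] t 20.75
[[0.933, 0.361, -0.01], [0.361, -0.933, -0.005], [-0.011, 0.001, -1.0]]
```

At the hard stop. Drawing back.

>>> move_arm(series=[[0, 0, 0, -0.04, 0, 0, 1], [0, 0, 0, -0.12, 0, 0, 1], [0, 0, 0, -0.22, 0, 0, 1], [0, 0, 0, -0.22, 0, 0, 1], [0, 0, 0, -0.22, 0, 0, 1], [0, 0, 0, -0.22, 0, 0, 1]])

```text
time_s: 21.35
ee_pos: [0.4308, 0.3658, 0.0899]
tcp_rot: [-0.0, 0.983, 0.181, -0.0]
force: [0.4, -0.6, 0.4]
gripper_width: -0.003
finger_force: 0.0
```

```bash
python3 st.py
python3 - <<'E'
from geo import *
from bench import cams
import cv2
c=cams.read_camera("top");w=cams.read_camera("scene");cv2.imwrite("pics/topf.png",c["frame"][:,:,::-1])
for n,k,r in(("top",c,"top0"),("scene",w,"scene0")):
    d=np.abs(k["frame"].astype(int)-np.load(r+".npz")["frame"]).max(2)>40
    m=np.zeros(d.shape,np.uint8)
    P=[b2w(q) for q in((-63,92,146),(-87,92,146),(-87,-92,146),(-63,-92,146))]
    cv2.fillPoly(m,[proj(k,P).round().astype(int)],1);print(n,"changed frac in shut cover top",d[m>0].mean().round(3))
    P=[b2w(q) for q in((-150,75,146),(-165,60,146),(-120,10,146),(-100,15,146))]
    m[:]=0;cv2.fillPoly(m,[proj(k,P).round().astype(int)],1);print("ajar zone",d[m>0].mean().round(3))
    ys,xs=np.nonzero(cv2.erode(d.astype(np.uint8),np.ones((3,3))));print("changed bbox",xs.min(),xs.max(),ys.min(),ys.max())
# spark plug region in top: bright pixels centroid before/after
for f in(np.load("top0.npz")["frame"],c["frame"]):
    g=cv2.cvtColor(f,cv2.COLOR_RGB2GRAY)[208:230,205:245];ys,xs=np.nonzero(g>110);print(len(xs),xs.mean().round(2),ys.mean().round(2))
E
```

```text
box mm [-197.8   63.7   89.9] q [ 0.03  0.59 -1.07  1.85  0.59  1.07 -2.48] F box [ 0.19 -0.69  0.42] t 21.35
[[0.934, 0.357, -0.001], [0.357, -0.934, 0.0], [-0.001, -0.0, -1.0]]
top changed frac in shut cover top 0.0
ajar zone 0.01
changed bbox 116 474 239 479
scene changed frac in shut cover top 0.51
ajar zone 0.0
changed bbox 167 639 0 479
48 17.85 13.96
47 17.83 14.0
```

In the top view the box, cover and spark plugs match the first picture, so the cover is latched shut. The robot is touching nothing.

```bash
python3 -c "
from bench import ctrl;print(ctrl.close_job())"
```

```text
the job is handed in; nothing more can be done
None
```

The job is handed in: I freed the cover, swung it open to about 1.66 rad, pushed the tripped left button home to a firm stop and shut the cover on its catch, with the last top view of box, cover and spark plugs matching the first picture.

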